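# Fit the guide block on the swing-out rod

### The job

On the strap-guide stand, swing the bent rod out from the guard plate all the way to its stop. Then thread the wooden block with the one large hole over the rod's free end and slide it round the bend, without forcing it, until it rests against the shoulder disc near the pivot, and let go; the rod must stay at its stop, and the other blocks, the jar and the weight must stay where they are.

Things in the scene. Friction and masses are not known exactly. Their poses are not given: they have to be found in the camera images.
- rod (a joint): angle in rad of the swivelling bent rod: 0 is swung out against its stop (a hard end of travel); larger is turned anticlockwise seen from above, towards the upright guard plate (starts at 0.85 to 1.3, far end of travel 1.45). The hinge is stiff with friction, about 0.25 N m, and stays where it is left
- rod_pivot (a point): the swivelling rod's frame, turning with it: origin on the vertical swivel axis at the height of the rod's centre line (110 mm above the bench); x runs along the rod's home leg away from the pivot, y is parallel to the tip leg, towards its free end, z up. The steel rod is round, 12 mm in diameter, and level. The hub here is 27 mm in diameter and reaches 10 mm above the centre line
- rod_bend (a point): centre of the rod's quarter bend (axes as rod_pivot), at x 80, y 40 mm from rod_pivot; centre-line radius 40 mm. In the rod_pivot frame the rod's centre line runs straight along x to x = 80 mm, round this bend, then straight along y at x = 120 mm to the free end at y = 100 mm
- rod_tip (a point): the rounded free end of the rod, on its centre line (axes as rod_pivot); at the start it points towards the guard plate
- rod_shoulder (a point): the outer face of the shoulder disc (32 mm in diameter, 6 mm thick) on the home leg, on the rod's centre line, 31 mm from the pivot axis; the block finally rests against this face (axes as rod_pivot)
- guard_mid (a point): middle of the foot of the fixed green upright guard plate on the stand: 110 mm wide (along this point's x), 6 mm thick (y), its top 135 mm above the bench; an obstacle. The stand's base plate is 12 mm thick
- guide_center (a point): the wooden guide block with one large hole, at its centre: 26 mm long (x, along the hole), 36 mm wide (y), 44 mm high (z, stands on the bench); the round hole, 21 mm in diameter, runs right through along x at the centre. Either end may go first. About 60 g
- twohole_center (a point): bystander: wooden block with two small holes, at its centre: 26 mm (x, along the holes), 48 mm wide (y), 36 mm high; leave it alone
- plain_center (a point): bystander: solid wooden block without holes, at its centre: 42 by 42 mm, 30 mm high; leave it alone
- jar: bystander: tall closed green jar with a dark cap, 56 mm in diameter, 150 mm high, origin under its centre; leave it alone
- weight: bystander: small dark steel weight with a knob, 52 mm in diameter, 50 mm high, origin under its centre; leave it alone
Mind the look-alikes: they are no part of the job. What is shaped like the part that bears guide_center but grey is not meant.

How it is judged:
By the outcome, as a careful person would: the job done as asked, in the order asked, and still so for the second after the job is handed in, with the robot touching nothing.
It also fails if it takes over 66 s, if anything falls off the work surface, if the arm or the gripper's body presses on something with over 40 N, if the wrist force passes 120 N, or if a joint passes its speed limit or range.

### The arm

A 6-joint arm with a two-finger parallel gripper is mounted at the origin on the work surface. World frame = base frame: x ahead of the robot, y to its left, z up, the work surface at z = 0. Lengths are in mm, angles in rad, forces in N, time in s.
With the tool pointing down it reaches from about 275 to 750 mm from the base axis. Payload 10.2 kg.
Tool frame: the origin (TCP) lies at the very end of the fingers, on their centre line; the grasp point (between the pads) lies behind it (ctrl.grasp_offset is the z of the grasp point in the tool frame, in mm); z points along the fingers, y is the direction in which the jaws open and shut (so a half turn about z gives the same grasp; the last joint's range is limited). The gripper opens to 85 mm and grips with 20 to 120 N. Pads are 22 mm wide; open, the fingers measure 114 mm over their backs; the gripper's body (76 mm by 85 mm) begins 54 mm behind the grasp point. The pads swing forward as they close: fully open they stand 13 mm farther back than shut.
Start: joints at [1.028, 0.313, 1.498, -0, 1.331, -0.223], TCP at [165.061, 498.384, 231.294] pointing down, gripper open.
Joint ranges: [-2.94, 2.94], [-0.97, 2.17], [0.19, 2.56], [-1.23, 4.37], [0.02, 3.11], [-2.88, 2.88]. Speed limits (rad/s): [2.39, 2.39, 3.01, 3.14, 3.14, 3.14].

### API

Orientations are given as a unit quaternion [w, x, y, z].
In Python, from rig import ctrl, capture, job gives the robot as it stands. The module is installed in compiled form; this text tells all that it offers.
- The arm moves only by the tool move_arm, never from a script. Its argument "series" is a list of rows, each a list of 7 numbers: the turn, a rotation vector about the tool's x, y, z in rad, then the shift along the tool's x, y, z in cm, then the opening, from 0 (shut) to 1 (fully open). A call has 1 to 5 rows; each row is the pose to reach, as a shift and turn from the pose measured when the call began, along the tool's axes at that moment; what a row does not reach only later rows make up. A row lasts 1/12 s, in which the tool goes at most 41.7 mm and 7.16 degrees, less where a joint would pass 70% of its speed; a pose out of reach is approached as far as the arm can. A call with a gripper value outside its range is refused whole. The fingers move at their own pace and stop on an object; "grip_force" is the grip in N (left out, the last holds). Time passes only in rows, so rows that repeat a pose let the fingers close. It gives the time, the measured TCP pose, the force and the opening at its end, in the units of the state.
- ctrl.sense(): the state, without advancing time (a new reading comes with each control period).
- capture(name): name is "side" or "top"; returns a dict with "frame" (400x640x3 uint8, red, green, blue), "mtx" (3x3 intrinsics, pixels), "R" (3x3) and "t" (3): a world point X has camera coordinates R X + t. Camera axes: x right, y down, z forward; pixel columns grow to the right and rows downward; lengths in mm; the calibration is good to about 2 mm. A picture is of the moment at which its call begins. There is no depth.
- job.finish_job(): hands the job in, once; it reports no verdict.
The state is a dict: "time_s": time; "joints": joint angles; "dq": joint speeds; "tau": joint torques, N m; "eef_pos": TCP position; "ee_rot": TCP orientation; "force": force on the tool from outside, world axes, zero at the start; "wrist_torque": the same for the moment, N m; "grip_width": opening from 0.0 (shut) to 1.0 (fully open).
Only numpy, scipy, OpenCV 4.12 (cv2) and the standard library are available. Lean on these libraries where they do the work, as an engineer would, in place of code of your own. Each camera call takes 0.05 s, during which the arm holds its last target.

## Working session

There is one attempt and no reset: what is moved stays moved. The work goes in short steps, Python scripts to look and compute and a tool call to move; the robot and the scene stay as the last step left them, time stands still between calls to the robot, and variables do not carry over. Pictures are saved under pics/ and viewed, and the job is handed in when it is done.

Besides the shell and the picture viewer there is one more tool, called in YAML: its name, and indented under it one key for each argument. move_arm: Moves the arm, as the interface text tells. Its arguments: {"type":"object","properties":{"series":{"type":"array","items":{"type":"array","items":{"type":"number"}}},"grip_force":{"type":"number"}},"required":["series"]}

```bash
mkdir -p pics; python3 - <<'E'
from rig import ctrl,capture
import cv2,numpy as np
for n in("side","top"):
    c=capture(n);cv2.imwrite(f"pics/{n}0.png",c["frame"][:,:,::-1]);np.savez(f"{n}0.npz",**c)
    print(n,c["mtx"].round(1).tolist(),(-c["R"].T@c["t"]).round(0),c["R"].round(3).tolist())
print(ctrl.sense(),ctrl.grasp_offset)
E
```

```text
side [[381.3, 0.0, 319.3], [0.0, 381.3, 204.6], [0.0, 0.0, 1.0]] [474. 632. 576.] [[-0.999, -0.047, -0.024], [-0.01, 0.604, -0.797], [0.052, -0.795, -0.604]]
top [[492.8, 0.0, 317.3], [0.0, 492.8, 205.4], [0.0, 0.0, 1.0]] [ 324.    7. 1212.] [[-0.021, -1.0, -0.012], [-0.985, 0.023, -0.172], [0.172, 0.009, -0.985]]
{'time_s': 0.1, 'joints': array([ 1.02759440e+00,  3.13350404e-01,  1.49834144e+00, -2.34503481e-05,
        1.33101002e+00, -2.23384813e-01]), 'dq': array([ 0.00055882, -0.00162206, -0.00151936,  0.00010607, -0.00012373,
       -0.00031861]), 'tau': array([ 1.75383619e-03, -4.12902224e+01, -2.60142088e+01, -1.84004630e-04,
        3.00598665e-03, -1.96165371e-05]), 'eef_pos': array([164.94539089, 498.1759408 , 230.82204295]), 'ee_rot': array([-1.96849058e-04,  1.59225150e-01,  9.87242140e-01, -5.18624182e-04]), 'force': array([ 0.64406285, -0.54766271, -0.25747869]), 'wrist_torque': array([-0.01712107, -0.02648449, -0.01234288]), 'grip_width': 1.001546912317153} -18.700000000000003
```

View pics/side0.png

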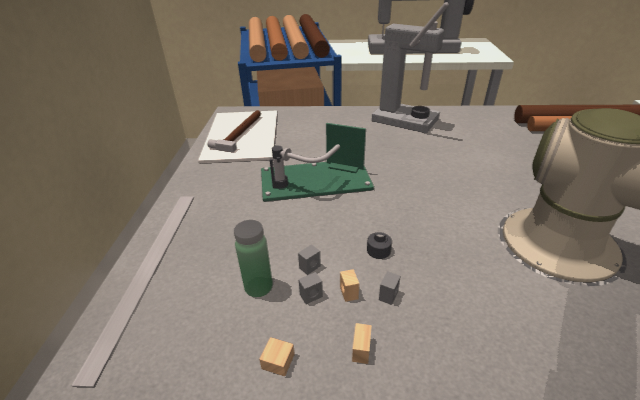

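View pics/top0.png

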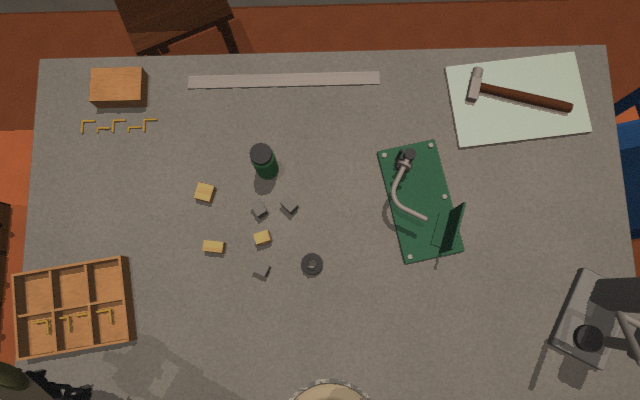

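```bash
cat > h.py <<'E'
import numpy as np,cv2
def load(n,k=0): return dict(np.load(f"{n}{k}.npz"))
def ray(c,uv):
    d=c["R"].T@np.linalg.inv(c["mtx"])@np.array([uv[0],uv[1],1.]);o=-c["R"].T@c["t"];return o,d/np.linalg.norm(d)
def onz(c,uv,z):
    o,d=ray(c,uv);return o+d*(z-o[2])/d[2]
def tri(c1,p1,c2,p2):
    A=[];b=[]
    for c,p in((c1,p1),(c2,p2)):
        o,d=ray(c,p);P=np.eye(3)-np.outer(d,d);A.append(P);b.append(P@o)
    A=np.vstack(A);b=np.hstack(b);x=np.linalg.lstsq(A,b,rcond=None)[0];return x,np.linalg.norm(A@x-b)
def proj(c,X):
    q=c["mtx"]@(c["R"]@np.asarray(X,float)+c["t"]);return q[:2]/q[2]
def crop(c,u0,v0,w,h,s,f):
    cv2.imwrite(f,cv2.resize(c["frame"][v0:v0+h,u0:u0+w,::-1],None,fx=s,fy=s,interpolation=cv2.INTER_CUBIC))
E
python3 - <<'E'
from h import *
s=load("side");t=load("top")
crop(s,250,110,140,100,5.7,"pics/s_rod.png");crop(t,370,130,110,140,4.2,"pics/t_rod.png")
crop(s,220,210,190,170,3.5,"pics/s_bl.png");crop(t,185,130,150,160,3.7,"pics/t_bl.png")
E
```

```text
(no output)
```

View pics/s_rod.png

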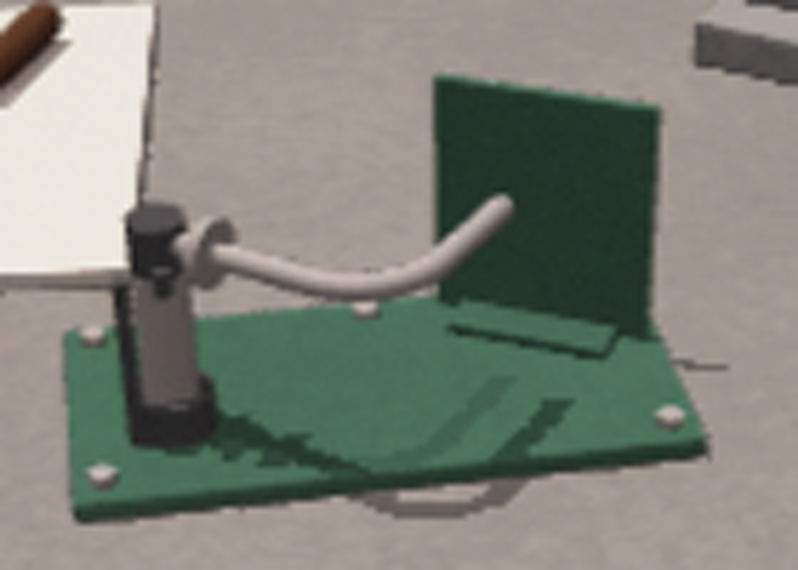

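View pics/t_rod.png

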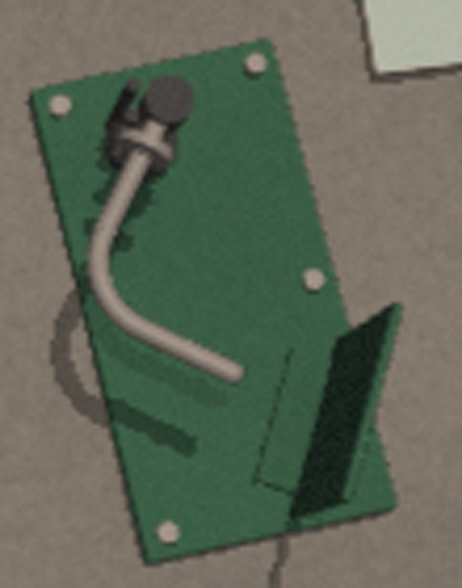

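View pics/s_bl.png

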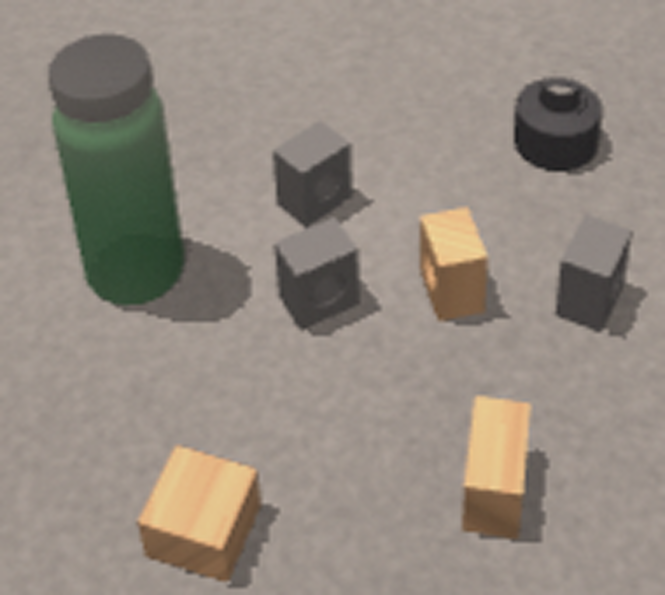

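View pics/t_bl.png

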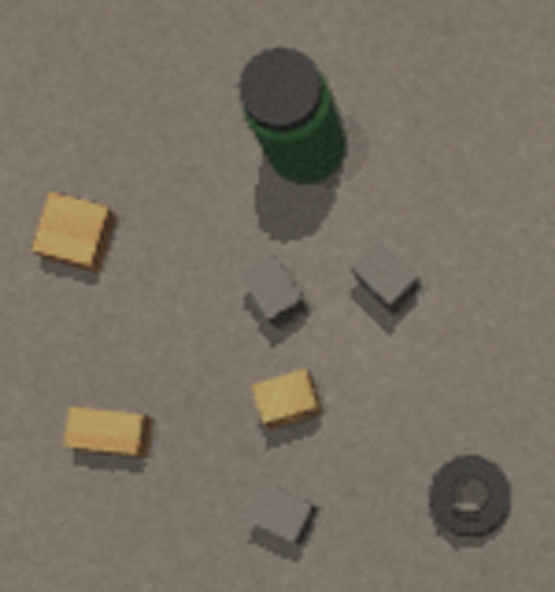

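```bash
python3 - <<'E'
from h import *
s=load("side");t=load("top")
T=lambda x,y:(370+(x-2)/4.2,130+(y-2)/4.2)
S=lambda x,y:(250+(x-2.5)/5.7,110+(y-2.5)/5.7)
for n,tp,sp,z in(("hub",(168,100),(158,218),120),("tip",(236,373),(505,204),110)):
    print(n,onz(t,T(*tp),z).round(1),onz(s,S(*sp),z).round(1),tri(t,T(*tp),s,S(*sp)))
print("disc",onz(t,T(142,143),110).round(1)); print("disc side",onz(s,S(215,250),110))
for p in((130,190),(102,245),(120,310),(180,345)): print(p,onz(t,T(*p),110).round(1))
# guard top corners
for p in((400,305),(288,515)): print('guard?',p,onz(t,T(*p),135).round(1),onz(t,T(*p),12).round(1))
for p in((437,78),(659,107)): print('guardtop side',onz(s,S(*p),135).round(1))
print([onz(t,T(*p),12).round(0)[:2] for p in((33,92),(270,40),(395,508),(148,562))])
# wooden blocks
for n,c in(("top",t),("side",s)):
    h=cv2.cvtColor(c["frame"],cv2.COLOR_RGB2HSV)
    m=cv2.inRange(h,(8,90,60),(30,255,255))
    for ct in cv2.findContours(m,0,1)[0]:
        r=cv2.minAreaRect(ct)
        if 60<cv2.contourArea(ct)<1500 and n=="top": print(n,r,onz(c,r[0],44).round(1))
E
```

```text
hub [ 631.1 -196.5  120. ] [ 627.6 -199.1  120. ] (array([ 628.75715309, -196.13944501,  122.03617172]), np.float64(2.45741394072982))
tip [ 481.8 -226.8  110. ] [ 477.2 -230.7  110. ] (array([ 479.22447613, -225.88945219,  113.03487661]), np.float64(2.9543006484950096))
disc [ 610.  -182.9  110. ]
disc side [ 602.28980002 -188.90010658  110.        ]
(130, 190) [ 583.8 -175.1  110. ]
(102, 245) [ 553.5 -158.4  110. ]
(120, 310) [ 517.5 -166.4  110. ]
(180, 345) [ 497.6 -197.6  110. ]
guard? (400, 305) [ 512.4 -309.7  135. ] [ 533.9 -345.9   12. ]
guard? (288, 515) [ 403.3 -244.   135. ] [ 412.4 -272.7   12. ]
guardtop side [ 509.6 -306.7  135. ]
guardtop side [ 408.  -276.1  135. ]
[array([ 668., -136.]), array([ 697., -280.]), array([ 415., -334.]), array([ 387., -191.])]
top ((213.62193298339844, 246.40243530273438), (22.528032302856445, 11.484880447387695), 6.340191841125488) [435.2 265.8  44. ]
top ((635.5, 257.0), (38.0, 7.0), 90.0) [ 388.6 -725.6   44. ]
top ((261.9128723144531, 237.37620544433594), (12.930655479431152, 15.899917602539062), 73.3007583618164) [454.2 150.9  44. ]
top ((204.48463439941406, 192.22308349609375), (19.295272827148438, 17.891983032226562), 15.255120277404785) [567.2 290.1  44. ]
top ((625.7169799804688, 115.00943756103516), (12.774530410766602, 23.07657241821289), 74.05460357666016) [ 737.2 -747.4   44. ]
top ((525.994384765625, 96.19100952148438), (93.61650848388672, 7.570270538330078), 12.994616508483887) [ 792.4 -507.6   44. ]
top ((192.78933715820312, 41.55076217651367), (28.000091552734375, 70.60582733154297), 85.91438293457031) [961.9 327.5  44. ]
```

```bash
python3 - <<'E'
from h import *
s=load("side");t=load("top")
crop(s,325,260,50,50,12,"pics/s_g.png");crop(t,245,220,40,40,14,"pics/t_g.png")
E
```

```text
(no output)
```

View pics/s_g.png

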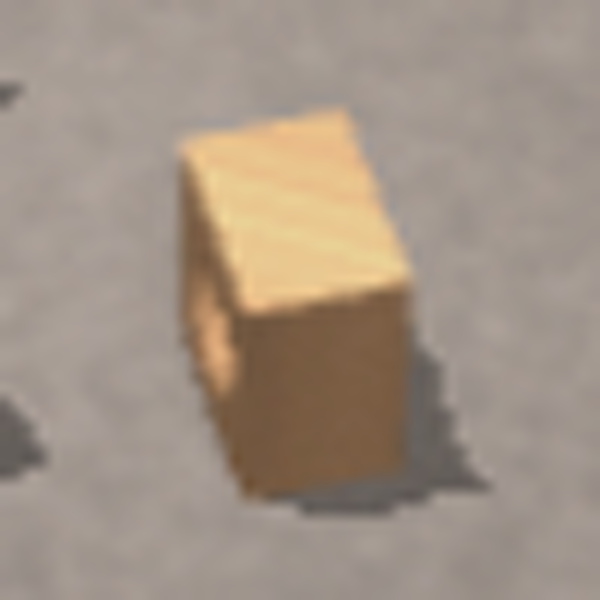

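View pics/t_g.png

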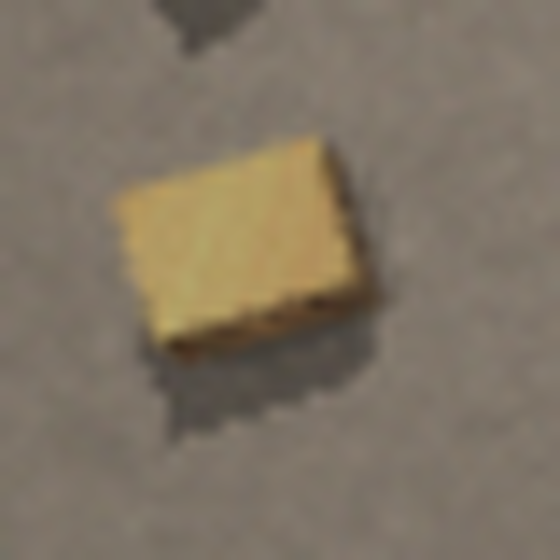

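```bash
python3 - <<'E'
from h import *
s=load("side");t=load("top")
A=np.array([onz(s,(325+(x-6)/12,260+(y-6)/12),44)[:2] for x,y in((181,148),(346,108),(411,278),(248,312))])
B=np.array([onz(t,(245+(x-7)/14,220+(y-7)/14),44)[:2] for x,y in((320,140),(362,280),(160,345),(117,200))])
for P in(A,B):
    print(P.round(1).tolist(),P.mean(0).round(1),np.linalg.norm(np.roll(P,-1,0)-P,axis=1).round(1),
     [round(float(np.degrees(np.arctan2(d[1],d[0]))),1) for d in np.roll(P,-1,0)-P])
E
```

```text
[[471.3, 139.1], [445.5, 130.0], [436.5, 164.6], [461.2, 171.9]] [453.6 151.4] [27.4 35.7 25.7 34.3] [-160.6, 104.5, 16.5, -72.7]
[[472.8, 137.8], [448.7, 130.8], [438.4, 165.1], [463.3, 172.5]] [455.8 151.6] [25.1 35.9 26.  35.9] [-163.7, 106.7, 16.4, -74.6]
```

```bash
cat > go.py <<'E'
# targets: x,y,z,heading_of_tool_y(deg) ... ; prints row numbers (turn rad xyz, shift cm xyz), tool kept pointing down
import sys,numpy as np
from scipy.spatial.transform import Rotation as R
from rig import ctrl
s=ctrl.sense();q=s["ee_rot"];R0=R.from_quat([q[1],q[2],q[3],q[0]]);p=s["eef_pos"]
y=R0.apply([0,1,0]);print("t",round(s["time_s"],2),"p",p.round(1),"head",np.degrees(np.arctan2(y[1],y[0])).round(1),"w",round(s["grip_width"],3),"F",s["force"].round(1),"j6",s["joints"][5].round(2))
for a in sys.argv[1:]:
    X=np.array([float(v) for v in a.split(",")]);h=np.radians(X[3])
    yy=np.array([np.cos(h),np.sin(h),0]);z=np.array([0,0,-1.]);Rt=R.from_matrix(np.c_[np.cross(yy,z),yy,z])
    print(np.r_[(R0.inv()*Rt).as_rotvec().round(3),(R0.inv().apply(X[:3]-p)/10).round(2)].tolist())
E
cat > rod.py <<'E'
# rod.py pivx pivy : rod frame coords+heading -> world
import numpy as np
def w(piv,h,x,y):
    h=np.radians(h);return np.array([piv[0]+x*np.cos(h)-y*np.sin(h),piv[1]+x*np.sin(h)+y*np.cos(h)])
E
python3 - <<'E'
from rod import w
print(w((629.3,-197.8),152,85,70))
E
python3 go.py 521,-220,220,-28
```

```text
[ 521.38644521 -219.70124866]
t 0.1 p [164.9 498.2 230.8] head 71.7 w 1.002 F [ 0.6 -0.5 -0.3] j6 -0.22
[-0.001, 0.001, 1.74, -56.38, -56.98, 1.13]
```

move_arm:
  series:
    - [0,0,1.74,-56.4,-57.0,1.1,0]
    - [0,0,1.74,-56.4,-57.0,1.1,0]
    - [0,0,1.74,-56.4,-57.0,1.1,0]
    - [0,0,1.74,-56.4,-57.0,1.1,0]
    - [0,0,1.74,-56.4,-57.0,1.1,0]
  grip_force: 40

```text
time_s: 0.52
eef_pos: [257.6, 309.9, 228.2]
ee_rot: [0.0, 0.457, 0.889, -0.0]
force: [1.3, 0.5, -0.6]
grip_width: 0.301
```

```bash
python3 go.py 521,-220,220,-28
```

```text
t 0.52 p [257.6 309.9 228.2] head 35.6 w 0.301 F [ 1.3  0.5 -0.6] j6 -0.04
[-0.0, 0.001, 1.109, -58.43, -9.39, 0.85]
```

move_arm:
  series:
    - [0,0,1.11,-58.4,-9.4,0.8,0]
    - [0,0,1.11,-58.4,-9.4,0.8,0]
    - [0,0,1.11,-58.4,-9.4,0.8,0]
    - [0,0,1.11,-58.4,-9.4,0.8,0]
    - [0,0,1.11,-58.4,-9.4,0.8,0]

```text
time_s: 0.93
eef_pos: [350.2, 123.1, 225.7]
ee_rot: [0.0, 0.709, 0.705, -0.0]
force: [1.1, 0.3, 0.7]
grip_width: -0.001
```

```bash
python3 go.py 521,-220,220,-28
```

```text
t 0.93 p [350.2 123.1 225.7] head -0.3 w -0.001 F [1.1 0.3 0.7] j6 0.03
[0.0, 0.001, 0.484, -34.22, 17.26, 0.59]
```

move_arm:
  series:
    - [0,0,0.484,-34.2,17.3,0.6,0]
    - [0,0,0.484,-34.2,17.3,0.6,0]
    - [0,0,0.484,-34.2,17.3,0.6,0]
    - [0,0,0.484,-34.2,17.3,0.6,0]
    - [0,0,0.484,-34.2,17.3,0.6,0]

```text
time_s: 1.35
eef_pos: [443.0, -63.7, 222.3]
ee_rot: [0.0, 0.859, 0.512, -0.0]
force: [0.4, 1.2, 0.7]
grip_width: -0.001
```

```bash
python3 go.py 521,-220,200,-28
```

```text
t 1.35 p [443.  -63.7 222.3] head -28.4 w -0.001 F [0.4 1.2 0.7] j6 0.09
[0.0, 0.0, -0.007, -10.04, 14.3, 2.24]
```

move_arm:
  series:
    - [0,0,0,-10.0,14.3,0.6,0]
    - [0,0,0,-10.0,14.3,0.6,0]
    - [0,0,0,-10.0,14.3,0.6,0]
    - [0,0,0,-10.0,14.3,1.0,0]
    - [0,0,0,-10.0,14.3,1.0,0]

```text
time_s: 1.77
eef_pos: [522.0, -224.3, 210.6]
ee_rot: [-0.0, 0.86, 0.51, -0.001]
force: [0.5, -0.1, -0.4]
grip_width: 0.003
```

```bash
python3 go.py 521,-220,92,-28; python3 - <<'E'
from rig import capture
from h import *
for n in("side","top"):
    c=capture(n);np.savez(f"{n}1.npz",**c)
crop(load("side",1),250,60,140,140,4.2,"pics/s1.png");crop(load("top",1),370,130,110,140,4.2,"pics/t1.png")
E
```

```text
t 1.77 p [ 522.  -224.3  210.6] head -28.6 w 0.003 F [ 0.5 -0.1 -0.4] j6 -0.11
[-0.001, 0.001, -0.011, 0.34, -0.29, 11.86]
```

View pics/s1.png

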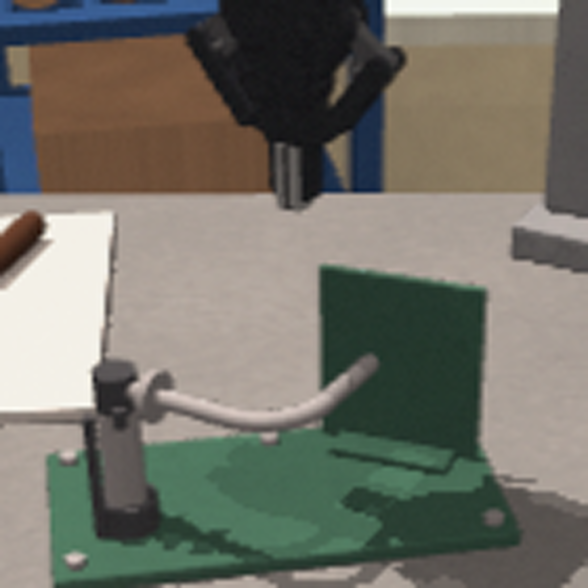

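View pics/t1.png

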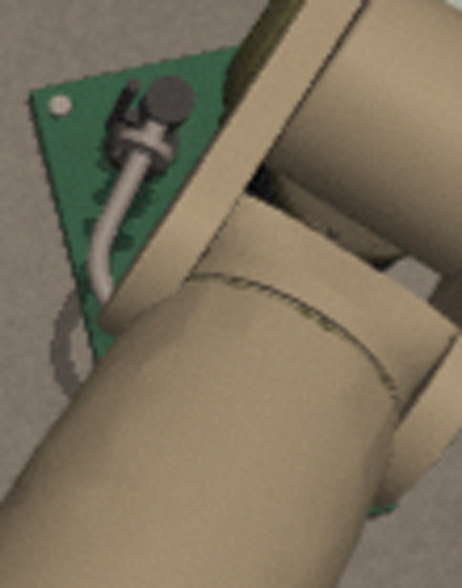

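move_arm:
  series:
    - [0,0,0,0.2,-0.2,3.0,0]
    - [0,0,0,0.3,-0.3,6.0,0]
    - [0,0,0,0.3,-0.3,9.0,0]
    - [0,0,0,0.3,-0.3,11.8,0]
    - [0,0,0,0.3,-0.3,11.8,0]

```text
time_s: 2.28
eef_pos: [517.1, -213.8, 88.5]
ee_rot: [-0.005, 0.859, 0.511, -0.002]
force: [-0.0, 0.5, 0.5]
grip_width: -0.0
```

```bash
python3 - <<'E'
from rig import capture
from h import *
from rod import w
c=capture("side");np.savez("side2.npz",**c)
crop(c,250,60,140,140,4.2,"pics/s2.png")
P=(629.3,-197.8)
a=[f"{w(P,152+d,100+k,70)[0]:.0f},{w(P,152+d,100+k,70)[1]:.0f},92,{-28+d}" for d,k in((0,0),(-5,0),(-10,0),(-15,0),(-20,0))]
import subprocess;print(subprocess.run(["python3","go.py"]+a,capture_output=True,text=True).stdout)
E
```

```text
t 2.33 p [ 518.5 -215.    91.7] head -28.5 w 0.001 F [ 0.5 -0.1  0.6] j6 -0.1
[-0.007, -0.001, -0.008, -0.33, -1.01, -0.02]
[-0.007, -0.0, 0.079, 0.59, -1.63, -0.02]
[-0.007, 0.0, 0.166, 1.56, -2.15, -0.01]
[-0.007, 0.0, 0.253, 2.49, -2.54, -0.01]
[-0.007, 0.001, 0.341, 3.55, -2.89, -0.01]
```

View pics/s2.png

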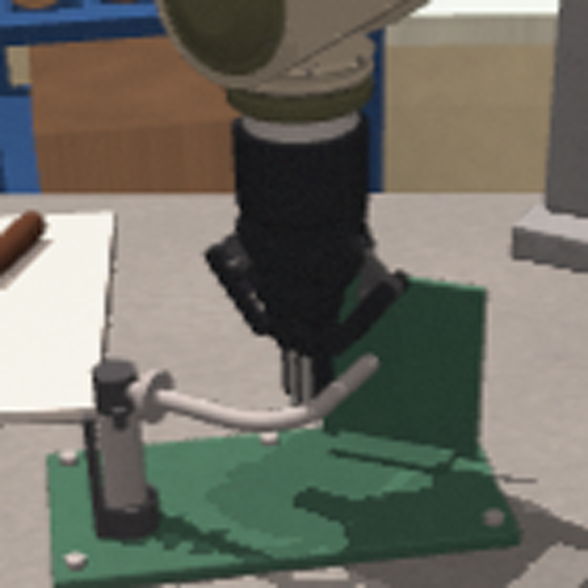

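move_arm:
  series:
    - [0,0,0,-0.3,-1.0,0,0]
    - [0,0,0.08,0.6,-1.6,0,0]
    - [0,0,0.17,1.5,-2.1,0,0]
    - [0,0,0.25,2.5,-2.5,0,0]
    - [0,0,0.34,3.5,-2.9,0,0]

```text
time_s: 2.75
eef_pos: [511.3, -170.4, 94.7]
ee_rot: [-0.0, 0.934, 0.357, 0.0]
force: [8.7, -4.6, -6.9]
grip_width: 0.001
```

```bash
cat > arc.py <<'E'
import sys,subprocess
from rod import w
P=(629.3,-197.8)
a=[]
for d in sys.argv[1:]:
    d=float(d);q=w(P,152+d,100,70);a.append(f"{q[0]:.1f},{q[1]:.1f},92,{-28+d}")
print(subprocess.run(["python3","go.py"]+a,capture_output=True,text=True).stdout)
E
python3 arc.py -25 -30 -35 -40 -45
python3 - <<'E'
from rig import capture
from h import *
c=capture("side");crop(c,250,60,140,140,4.2,"pics/s3.png")
E
```

```text
t 2.75 p [ 511.3 -170.4   94.7] head -48.2 w 0.001 F [ 8.7 -4.6 -6.9] j6 0.3
[-0.0, -0.0, 0.084, 0.82, -0.64, 0.27]
[-0.0, -0.0, 0.172, 1.77, -1.14, 0.28]
[-0.0, -0.0, 0.259, 2.75, -1.55, 0.28]
[-0.0, -0.0, 0.346, 3.77, -1.87, 0.28]
[-0.0, -0.0, 0.433, 4.81, -2.11, 0.28]
```

View pics/s3.png

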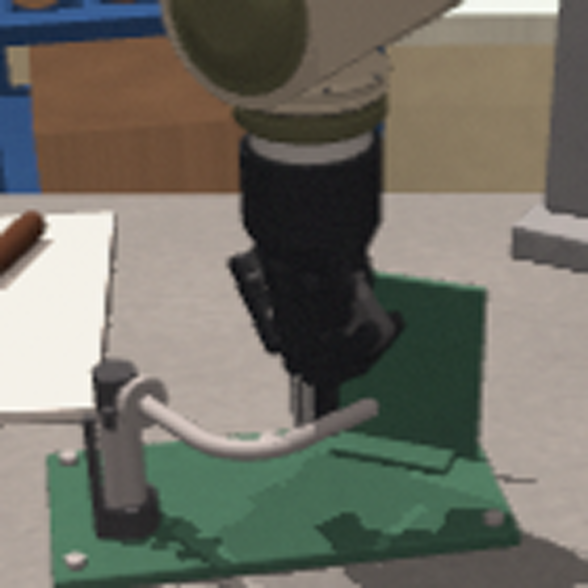

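move_arm:
  series:
    - [0,0,0.08,0.8,-0.6,0.2,0]
    - [0,0,0.13,1.3,-0.9,0.2,0]
    - [0,0,0.17,1.8,-1.1,0.2,0]
    - [0,0,0.22,2.3,-1.35,0.2,0]
    - [0,0,0.26,2.75,-1.55,0.2,0]

```text
time_s: 3.22
eef_pos: [523.7, -139.2, 95.7]
ee_rot: [0.002, 0.973, 0.23, 0.003]
force: [5.2, -4.7, -3.3]
grip_width: -0.0
```

```bash
python3 arc.py -37.5 -40 -42.5 -45 -47.5
```

```text
t 3.22 p [ 523.7 -139.2   95.7] head -63.5 w -0.0 F [ 5.2 -4.7 -3.3] j6 0.63
[0.005, -0.004, 0.036, 0.18, -0.29, 0.37]
[0.005, -0.005, 0.079, 0.64, -0.56, 0.37]
[0.005, -0.005, 0.123, 1.1, -0.82, 0.37]
[0.005, -0.005, 0.166, 1.58, -1.07, 0.37]
[0.005, -0.005, 0.21, 2.07, -1.28, 0.37]
```

move_arm:
  series:
    - [0,0,0.04,0.2,-0.3,0.3,0]
    - [0,0,0.08,0.65,-0.55,0.3,0]
    - [0,0,0.12,1.1,-0.8,0.3,0]
    - [0,0,0.17,1.6,-1.05,0.3,0]
    - [0,0,0.21,2.05,-1.3,0.3,0]

```text
time_s: 3.63
eef_pos: [537.7, -118.8, 95.7]
ee_rot: [0.004, 0.992, 0.125, 0.005]
force: [4.0, -6.0, -2.8]
grip_width: -0.003
```

```bash
python3 arc.py -50 -52.5 -55 -57.5 -60
python3 - <<'E'
from rig import capture
from h import *
c=capture("side");crop(c,250,60,140,140,4.2,"pics/s4.png")
E
```

```text
t 3.63 p [ 537.7 -118.8   95.7] head -75.6 w -0.003 F [ 4.  -6.  -2.8] j6 0.89
[0.008, -0.01, 0.042, 0.32, -0.36, 0.37]
[0.008, -0.01, 0.086, 0.78, -0.63, 0.37]
[0.008, -0.01, 0.129, 1.24, -0.89, 0.38]
[0.008, -0.01, 0.173, 1.72, -1.12, 0.38]
[0.007, -0.01, 0.216, 2.21, -1.34, 0.38]
```

View pics/s4.png

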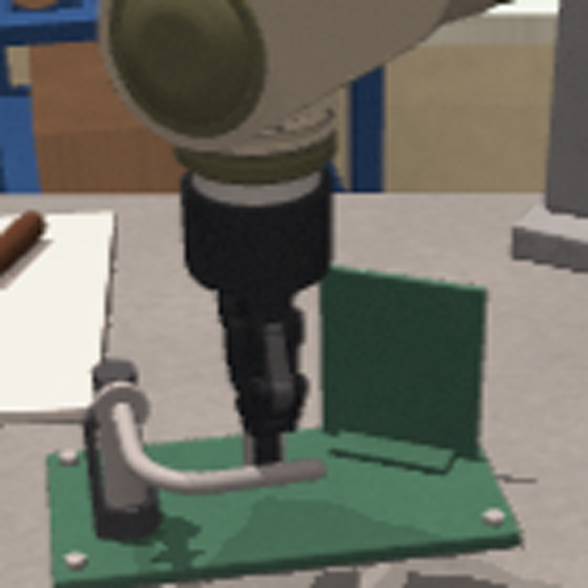

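move_arm:
  series:
    - [0,0,0.02,0.2,-0.25,0.2,0]
    - [0,0,0.04,0.35,-0.35,0.2,0]
    - [0,0,0.06,0.55,-0.5,0.2,0]
    - [0,0,0.08,0.75,-0.62,0.2,0]

```text
time_s: 4.02
eef_pos: [544.5, -112.2, 96.1]
ee_rot: [0.006, 0.996, 0.084, 0.006]
force: [-3.3, -18.5, 3.3]
grip_width: 0.003
```

```bash
python3 arc.py -55 -57.5 -60
```

```text
t 4.02 p [ 544.5 -112.2   96.1] head -80.3 w 0.003 F [ -3.3 -18.5   3.3] j6 0.99
[0.013, -0.012, 0.047, 0.39, -0.45, 0.4]
[0.013, -0.012, 0.091, 0.85, -0.73, 0.41]
[0.012, -0.013, 0.134, 1.32, -0.98, 0.41]
```

move_arm:
  series:
    - [0,0,0,0.0,-0.3,0,0]
    - [0,0,0,0,-0.3,0,0]
    - [0,0,0,0,-0.3,0,0]

```text
time_s: 4.27
eef_pos: [544.5, -112.2, 97.0]
ee_rot: [0.009, 0.996, 0.084, 0.007]
force: [1.2, -19.4, -8.3]
grip_width: -0.006
```

move_arm:
  series:
    - [0,0,0,0,0.8,0,0]
    - [0,0,0,0,1.6,0,0]
    - [0,0,0,0,1.6,-4,0]
    - [0,0,0,0,1.6,-8,0]
    - [0,0,0,-1,1.6,-11,0.2]

```text
time_s: 4.68
eef_pos: [536.5, -127.6, 210.7]
ee_rot: [0.009, 0.996, 0.084, 0.009]
force: [0.2, 0.3, 0.6]
grip_width: 0.126
```

```bash
python3 go.py 454.7,151.5,200,106.5 454.7,151.5,200,-73.5
```

```text
t 4.68 p [ 536.5 -127.6  210.7] head -80.3 w 0.126 F [0.2 0.3 0.6] j6 0.96
[-0.022, -0.032, 3.023, -3.37, -28.9, 0.43]
[0.021, -0.015, -0.119, -3.37, -28.9, 0.43]
```

move_arm:
  series:
    - [0,0,-1.4,-3.4,-28.9,0,0.65]
    - [0,0,-1.4,-3.4,-28.9,0,0.65]
    - [0,0,-1.4,-3.4,-28.9,0,0.65]
    - [0,0,-1.4,-3.4,-28.9,0,0.65]
    - [0,0,-1.4,-3.4,-28.9,0,0.65]

```text
time_s: 5.1
eef_pos: [476.3, 74.2, 205.9]
ee_rot: [0.011, 0.921, 0.389, 0.005]
force: [0.7, 0.1, -0.0]
grip_width: 0.648
```

```bash
python3 go.py 454.7,151.5,200,106.5 454.7,151.5,200,50
```

```text
t 5.1 p [476.3  74.2 205.9] head -44.2 w 0.648 F [ 0.7  0.1 -0. ] j6 0.7
[0.009, 0.032, -2.63, 4.04, -6.96, 0.43]
[0.019, 0.02, -1.644, 4.04, -6.96, 0.43]
```

move_arm:
  series:
    - [0.01,0.03,-2.63,4.0,-7.0,0.4,0.65]
    - [0.01,0.03,-2.63,4.0,-7.0,0.4,0.65]
    - [0.01,0.03,-2.63,4.0,-7.0,0.4,0.65]
    - [0.01,0.03,-2.63,4.0,-7.0,0.4,0.65]
    - [0.01,0.03,-2.63,4.0,-7.0,0.4,0.65]

```text
time_s: 5.52
eef_pos: [453.7, 152.6, 200.9]
ee_rot: [0.01, 0.756, 0.654, 0.004]
force: [0.2, -0.3, 0.2]
grip_width: 0.649
```

```bash
python3 go.py 454.7,151.5,180,106.5
python3 - <<'E'
from rig import capture
from h import *
for n in("side","top"):
    c=capture(n);np.savez(f"{n}5.npz",**c)
crop(load("side",5),250,110,140,100,5.7,"pics/s5.png");crop(load("top",5),350,130,130,140,4.2,"pics/t5.png")
E
```

```text
t 5.52 p [453.7 152.6 200.9] head -8.2 w 0.649 F [ 0.2 -0.3  0.2] j6 0.23
[0.006, 0.024, -2.003, -0.08, 0.08, 2.1]
```

View pics/s5.png

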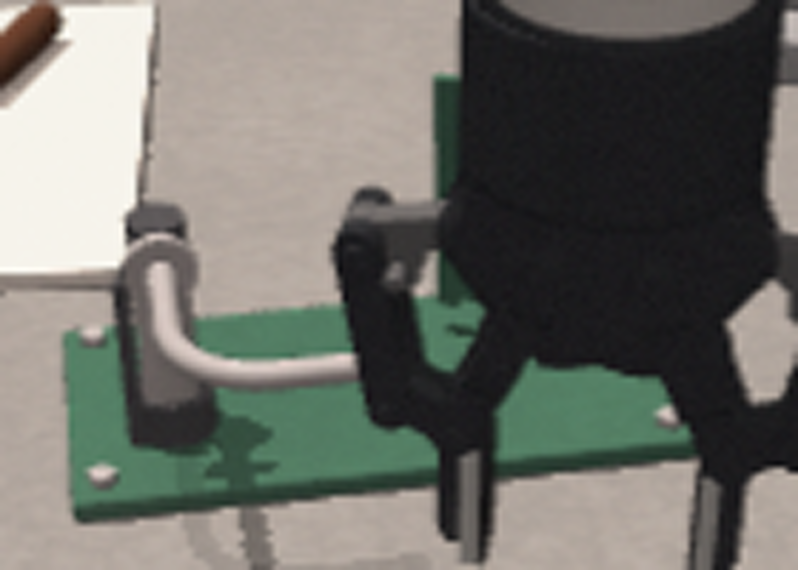

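View pics/t5.png

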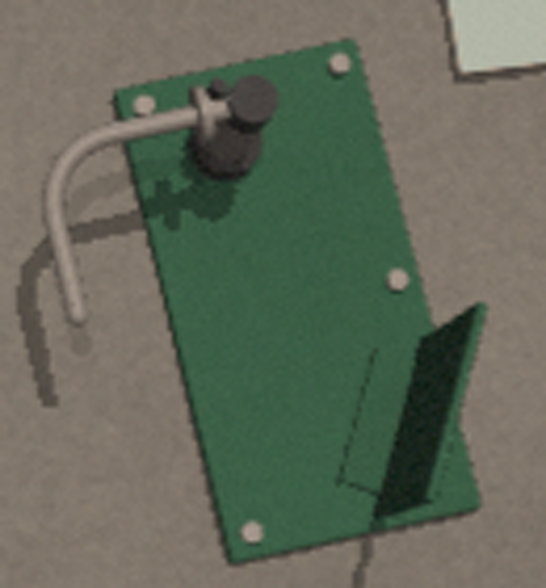

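```bash
python3 - <<'E'
from h import *
t=load("top",5)
im=cv2.resize(t["frame"],None,fx=4,fy=4,interpolation=cv2.INTER_CUBIC)
h=cv2.cvtColor(im,cv2.COLOR_RGB2HSV); 
x=lambda u:(u-1.5)/4
def leg(rows,lo,hi,vert):
    P=[]
    for r in rows:
        l=(h[r,lo:hi,2] if vert else h[lo:hi,r,2]).astype(float)
        bg=np.median(l); k=np.where(l>150)[0]
        if len(k)>3:
            c=lo+k.mean(); P.append((c,r) if vert else (r,c))
    return np.array(P)
# tip leg rows px 187..203, cols 358..375
for nm,P in(("tipleg",leg(range(740,806,3),1425,1500,True)),("home",leg(range(1515,1590,3),610,665,False))):
    W=np.array([onz(t,(x(a),x(b)),110)[:2] for a,b in P])
    m=W.mean(0);d=np.linalg.svd(W-m)[2][0]
    res=(W-m)@np.array([-d[1],d[0]]);print(nm,len(W),m.round(1),"head",np.degrees(np.arctan2(d[1],d[0])).round(1),"res",res.std().round(2),W[[0,-1]].round(1).tolist())
T=lambda a,b:(350+(a-2)/4.2,130+(b-2)/4.2)
print("hub top",onz(t,T(254,101),120).round(1),"tip",onz(t,T(79,319),110).round(1))
print(np.array([onz(t,T(*p),12)[:2] for p in((115,92),(352,40),(478,508),(232,563))]).round(1).tolist())
E
```

```text
tipleg 22 [544.3 -93.6] head -169.1 res 0.24 [[562.7, -90.2], [525.9, -97.1]]
home 24 [ 624.7 -146.1] head -82.5 res 2.52 [[619.5, -126.0], [626.9, -166.1]]
hub top [ 630.5 -197.6  120. ] tip [514.1 -98.8 110. ]
[[668.5, -135.1], [697.3, -278.6], [415.1, -333.9], [386.6, -190.7]]
```

move_arm:
  series:
    - [0.01,0.02,-2.0,-0.1,0.1,2.0,0.65]
    - [0.01,0.02,-2.0,-0.1,0.1,2.0,0.65]
    - [0.01,0.02,-2.0,-0.1,0.1,2.0,0.65]
    - [0.01,0.02,-2.0,-0.1,0.1,2.0,0.65]
    - [0.01,0.02,-2.0,-0.1,0.1,2.0,0.65]

```text
time_s: 6.03
eef_pos: [455.1, 150.6, 181.3]
ee_rot: [0.007, 0.521, 0.853, 0.002]
force: [1.3, -0.2, -0.2]
grip_width: 0.653
```

```bash
python3 go.py 454.7,151.5,160,106.5
python3 - <<'E'
from h import *
s=load("side",5)
S=lambda x,y:(250+(x-2.5)/5.7,110+(y-2.5)/5.7)
for p in((155,275),(160,320),(230,371),(270,375),(310,374),(345,368)): print(p,onz(s,S(*p),110).round(1))
E
```

```text
t 6.03 p [455.1 150.6 181.3] head 27.2 w 0.653 F [ 1.3 -0.2 -0.2] j6 -0.39
[0.002, 0.016, -1.385, 0.12, -0.02, 2.12]
(155, 275) [ 625.5 -167.4  110. ]
(160, 320) [ 618.5 -130.8  110. ]
(230, 371) [585.3 -92.4 110. ]
(270, 375) [569.  -89.6 110. ]
(310, 374) [553.2 -90.5 110. ]
(345, 368) [539.6 -95.  110. ]
```

move_arm:
  series:
    - [0,0.02,-1.385,0.1,0,2.1,0.65]
    - [0,0.02,-1.385,0.1,0,2.1,0.65]
    - [0,0.02,-1.385,0.1,0,2.1,0.65]
    - [0,0.02,-1.385,0.1,0,2.1,0.65]
    - [0,0.02,-1.385,0.1,0,2.1,0.65]

```text
time_s: 6.45
eef_pos: [455.0, 151.4, 160.6]
ee_rot: [0.004, 0.234, 0.972, 0.002]
force: [-0.0, 0.5, -1.0]
grip_width: 0.649
```

move_arm:
  series:
    - [0,0.01,-0.78,0,0,2.5,0.65]
    - [0,0.01,-0.78,0,0,5,0.65]
    - [0,0.01,-0.78,0,0,7,0.65]
    - [0,0.01,-0.78,0,0,8,0.65]
    - [0,0.01,-0.78,0,0,8,0.65]

```text
time_s: 6.87
eef_pos: [454.5, 151.4, 78.8]
ee_rot: [-0.002, -0.076, 0.997, 0.002]
force: [-0.3, -0.2, -0.3]
grip_width: 0.647
```

```bash
python3 go.py 454.7,151.5,70,106.5 454.7,151.5,8,106.5
```

```text
t 6.87 p [454.5 151.4  78.8] head 98.8 w 0.647 F [-0.3 -0.2 -0.3] j6 -1.65
[0.005, -0.003, -0.135, -0.02, 0.01, 0.88]
[0.005, -0.003, -0.135, -0.04, -0.02, 7.08]
```

move_arm:
  series:
    - [0,0,-0.135,0,0,0.4,0.65]
    - [0,0,-0.135,0,0,0.6,0.65]
    - [0,0,-0.135,0,0,0.6,0.65]

```text
time_s: 7.12
eef_pos: [454.4, 151.4, 72.7]
ee_rot: [-0.002, -0.141, 0.99, 0.002]
force: [-0.1, 0.3, -0.4]
grip_width: 0.651
```

```bash
python3 go.py 454.7,151.5,8,106.5
python3 - <<'E'
from rig import capture
from h import *
c=capture("side");crop(c,280,200,140,110,5.5,"pics/s6.png")
E
```

```text
t 7.12 p [454.4 151.4  72.7] head 106.2 w 0.651 F [-0.1  0.3 -0.4] j6 -1.78
[0.005, -0.003, -0.006, -0.06, -0.03, 6.47]
```

View pics/s6.png

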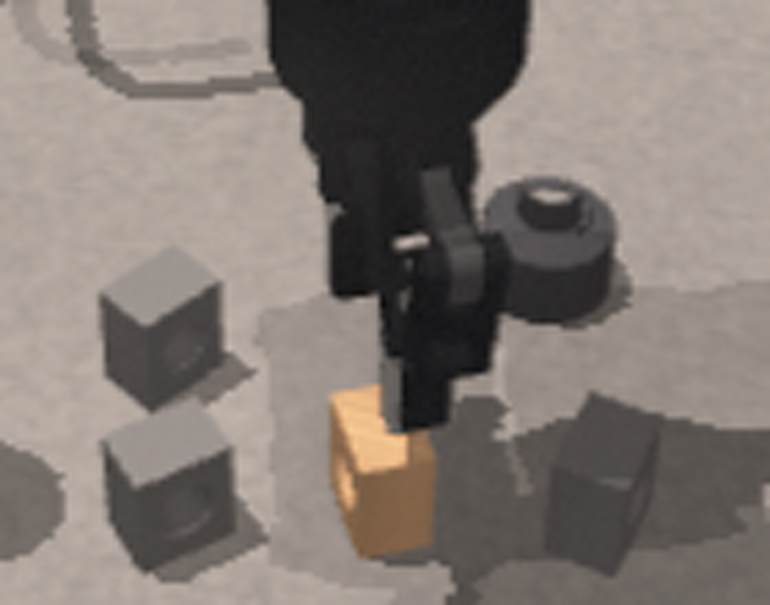

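move_arm:
  series:
    - [0,0,0,-0.05,0,2,0.65]
    - [0,0,0,-0.05,0,4,0.65]
    - [0,0,0,-0.05,0,5.5,0.65]
    - [0,0,0,-0.05,0,6.4,0.65]
    - [0,0,0,-0.05,0,6.4,0.65]

```text
time_s: 7.58
eef_pos: [454.1, 151.7, 7.9]
ee_rot: [-0.003, -0.139, 0.99, 0.002]
force: [0.1, 0.3, 0.1]
grip_width: 0.65
```

move_arm:
  series:
    - [0,0,0,0,0,0,0.2]
    - [0,0,0,0,0,0,0.2]
    - [0,0,0,0,0,0,0.2]
    - [0,0,0,0,0,0,0.2]
    - [0,0,0,0,0,0,0.2]
  grip_force: 40

```text
time_s: 8.0
eef_pos: [454.6, 151.8, 8.7]
ee_rot: [-0.002, -0.139, 0.99, 0.002]
force: [-1.2, -0.4, 6.2]
grip_width: 0.42
```

```bash
python3 go.py 454.7,151.5,8,106.5
```

```text
t 8.0 p [454.6 151.8   8.7] head 106.0 w 0.42 F [-1.2 -0.4  6.2] j6 -1.78
[0.005, -0.003, -0.009, 0.0, -0.03, 0.07]
```

```bash
cat > thr.py <<'E'
# args x_rod,y_rod,tan (deg, 0 on tip leg -> 90 on home leg),dz
import sys,subprocess
from rod import w
P=(629.4,-198.3);H=101
a=[]
for v in sys.argv[1:]:
    x,y,b,dz=map(float,v.split(","));q=w(P,H,x,y);a.append(f"{q[0]:.1f},{q[1]:.1f},{96.7+dz},{H-b}")
print(a);print(subprocess.run(["python3","go.py"]+a,capture_output=True,text=True).stdout)
E
python3 thr.py 120,150,0,0
```

```text
['459.3,-109.1,96.7,101.0']
t 8.0 p [454.6 151.8   8.7] head 106.0 w 0.42 F [-1.2 -0.4  6.2] j6 -1.78
[0.005, -0.004, 0.087, 6.75, -25.16, -8.91]
```

move_arm:
  series:
    - [0,0,0,0,0,-4,0.2]
    - [0,0,0,0,0,-8,0.2]
    - [0,0,0,0,0,-9,0.2]

```text
time_s: 8.25
eef_pos: [457.3, 151.7, 103.7]
ee_rot: [0.002, -0.139, 0.99, 0.002]
force: [1.0, -0.1, -0.2]
grip_width: 0.415
```

```bash
python3 thr.py 120,150,0,0
```

```text
['459.3,-109.1,96.7,101.0']
t 8.25 p [457.3 151.7 103.7] head 106.0 w 0.415 F [ 1.  -0.1 -0.2] j6 -1.78
[0.004, 0.004, 0.087, 6.98, -25.13, 0.58]
```

move_arm:
  series:
    - [0,0,0.05,2,-6,0,0.2]
    - [0,0,0.087,4,-13,0,0.2]
    - [0,0,0.087,6,-20,0.4,0.2]
    - [0,0,0.087,7,-25.1,0.6,0.2]
    - [0,0,0.087,7,-25.1,0.6,0.2]

```text
time_s: 8.67
eef_pos: [456.8, -58.5, 98.3]
ee_rot: [0.002, -0.096, 0.995, 0.002]
force: [0.4, 0.4, -0.9]
grip_width: 0.416
```

move_arm:
  series:
    - [0,0,0.0,0.2,-5,0,0.2]
    - [0,0,0,0.2,-5,0,0.2]

```text
time_s: 8.83
eef_pos: [464.8, -113.0, 98.1]
ee_rot: [0.002, -0.094, 0.996, 0.001]
force: [0.8, 0.5, -0.6]
grip_width: 0.417
```

```bash
python3 thr.py 120,150,0,0
```

```text
['459.3,-109.1,96.7,101.0']
t 8.83 p [ 464.8 -113.    98.1] head 100.7 w 0.417 F [ 0.8  0.5 -0.6] j6 -2.25
[0.002, 0.005, -0.005, 0.47, 0.48, 0.14]
```

move_arm:
  series:
    - [0,0,0.0,0.5,0.5,0.1,0.2]
    - [0,0,0,0.5,0.5,0.1,0.2]
    - [0,0,0,0.5,0.5,0.1,0.2]

```text
time_s: 9.08
eef_pos: [458.4, -107.8, 96.8]
ee_rot: [0.002, -0.094, 0.996, 0.002]
force: [1.0, 0.5, -0.2]
grip_width: 0.418
```

```bash
python3 thr.py 120,150,0,0 120,112,0,0
python3 - <<'E'
from rig import capture
from h import *
for n in("side","top"):
    c=capture(n);np.savez(f"{n}7.npz",**c)
crop(load("side",7),270,110,120,100,6,"pics/s7.png");crop(load("top",7),340,140,100,100,6,"pics/t7.png")
E
```

```text
['459.3,-109.1,96.7,101.0', '496.6,-101.9,96.7,101.0']
t 9.08 p [ 458.4 -107.8   96.8] head 100.8 w 0.418 F [ 1.   0.5 -0.2] j6 -2.25
[0.003, 0.004, -0.004, -0.07, -0.15, 0.01]
[0.003, 0.004, -0.004, -3.87, -0.14, 0.03]
```

View pics/s7.png

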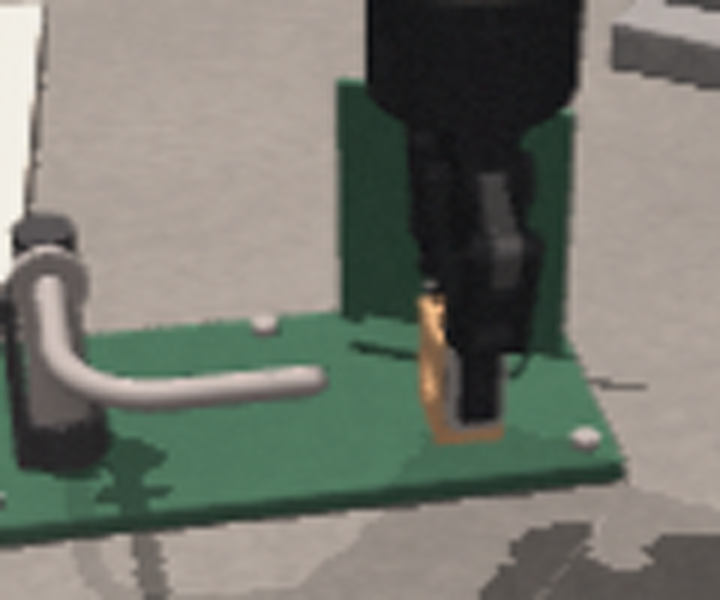

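View pics/t7.png

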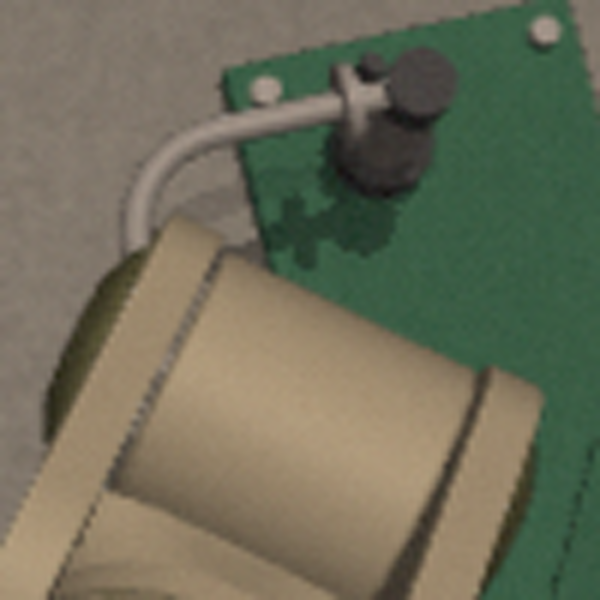

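```bash
python3 - <<'E'
from h import *
from rod import w
s=load("side",7)
C=lambda u:((u[0]-270)*6+2.5,(u[1]-110)*6+2.5)
c=(458.4,-107.8);
for dx in(13,-13):
  for dy in (18,-18):
    for z in(88.1,132.1):
      q=w(c,10.8,dx,dy);print(dx,dy,z,np.round(C(proj(s,[*q,z]))))
print("hole c",np.round(C(proj(s,[*w(c,10.8,13,0),110]))))
P=(629.4,-198.3)
for y in(40,60,80,100):print("rod",y,np.round(C(proj(s,[*w(P,101,120,y),110]))))
E
```

```text
13 18 88.1 [433. 448.]
13 18 132.1 [435. 348.]
13 -18 88.1 [416. 397.]
13 -18 132.1 [417. 299.]
-13 18 88.1 [500. 441.]
-13 18 132.1 [504. 342.]
-13 -18 88.1 [481. 390.]
-13 -18 132.1 [484. 293.]
hole c [425. 374.]
rod 40 [169. 397.]
rod 60 [221. 392.]
rod 80 [274. 386.]
rod 100 [326. 381.]
```

move_arm:
  series:
    - [0,0,0,-0.8,-0.14,0,0.2]
    - [0,0,0,-1.6,-0.14,0,0.2]
    - [0,0,0,-2.4,-0.14,0,0.2]
    - [0,0,0,-3.2,-0.14,0,0.2]
    - [0,0,0,-3.8,-0.14,0,0.2]

```text
time_s: 9.6
eef_pos: [497.6, -101.5, 97.2]
ee_rot: [0.003, -0.095, 0.996, 0.001]
force: [0.4, -0.9, -1.4]
grip_width: 0.412
```

```bash
python3 thr.py 120,90,0,0
python3 - <<'E'
from rig import capture
from h import *
c=capture("side")
crop(c,270,110,120,100,6,"pics/s8.png")
E
```

```text
['518.2,-97.7,96.7,101.0']
t 9.6 p [ 497.6 -101.5   97.2] head 100.9 w 0.412 F [ 0.4 -0.9 -1.4] j6 -2.2
[0.002, 0.005, -0.002, -2.1, -0.01, 0.06]
```

View pics/s8.png

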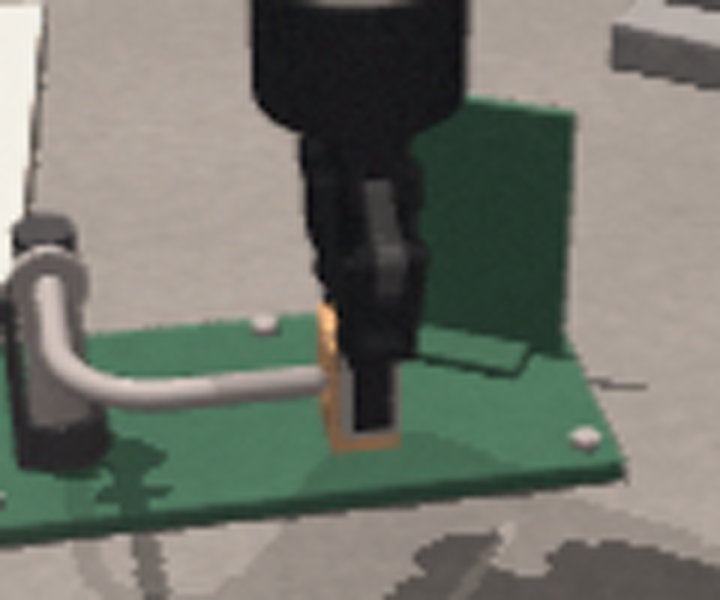

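move_arm:
  series:
    - [0,0,0,-0.5,0,0.05,0.2]
    - [0,0,0,-0.9,0,0.05,0.2]
    - [0,0,0,-1.3,0,0.05,0.2]
    - [0,0,0,-1.7,0,0.05,0.2]
    - [0,0,0,-2.1,0,0.05,0.2]

```text
time_s: 10.07
eef_pos: [519.1, -97.6, 96.9]
ee_rot: [0.003, -0.095, 0.996, 0.001]
force: [-0.7, 1.2, -1.8]
grip_width: 0.416
```

```bash
python3 thr.py 120,70,0,0
python3 - <<'E'
from rig import capture
from h import *
c=capture("side")
crop(c,270,110,120,100,6,"pics/s9.png")
E
```

```text
['537.8,-93.9,96.7,101.0']
t 10.07 p [519.1 -97.6  96.9] head 100.9 w 0.416 F [-0.7  1.2 -1.8] j6 -2.17
[0.002, 0.006, -0.002, -1.91, 0.01, 0.03]
```

View pics/s9.png

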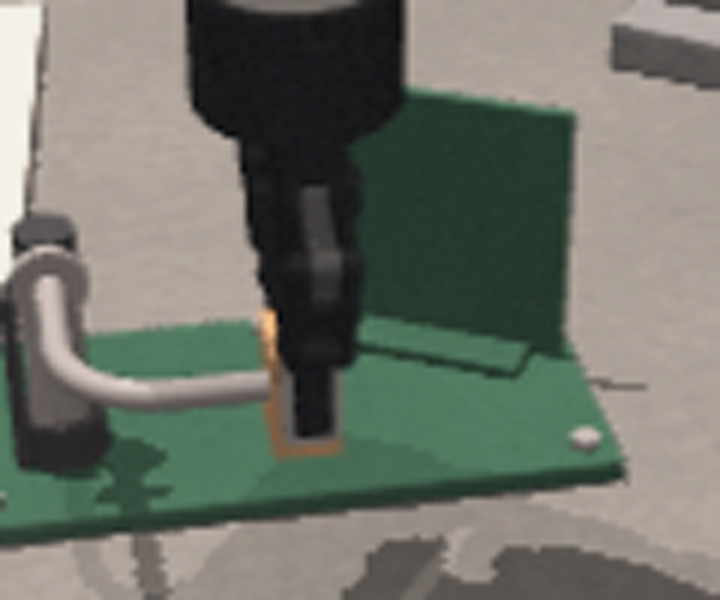

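move_arm:
  series:
    - [0,0,0,-0.7,0,0,0.2]
    - [0,0,0,-1.4,0,0,0.2]
    - [0,0,0,-2.1,0,0,0.2]
    - [0,0,0,-2.9,0,0,0.2]
    - [0,0,0,-3.6,0,0,0.2]

```text
time_s: 10.53
eef_pos: [555.9, -90.6, 97.1]
ee_rot: [0.003, -0.095, 0.995, 0.001]
force: [-0.7, 0.6, -0.9]
grip_width: 0.417
```

```bash
cat > bend.py <<'E'
import sys,subprocess,numpy as np
# block centre at bend angle b: (80+40cos b, 40-40 sin b), tangent turn b
a=[]
for v in sys.argv[1:]:
    b=np.radians(float(v));
    # ride chord-mid: shift 1mm inward keeps ends clear
    r=39.2;a.append(f"{80+r*np.cos(b):.2f},{40-r*np.sin(b):.2f},{v},0")
print(subprocess.run(["python3","thr.py"]+a,capture_output=True,text=True).stdout)
E
python3 bend.py 0 6 12 18 24
```

```text
['567.4,-88.9,96.7,101.0', '571.5,-88.3,96.7,95.0', '575.6,-88.2,96.7,89.0', '579.6,-88.5,96.7,83.0', '583.7,-89.2,96.7,77.0']
t 10.53 p [555.9 -90.6  97.1] head 100.9 w 0.417 F [-0.7  0.6 -0.9] j6 -2.14
[0.002, 0.007, -0.002, -1.16, -0.05, 0.05]
[0.002, 0.006, 0.102, -1.58, -0.07, 0.05]
[0.002, 0.006, 0.207, -1.98, -0.14, 0.06]
[0.003, 0.006, 0.312, -2.37, -0.25, 0.06]
[0.003, 0.006, 0.417, -2.76, -0.39, 0.06]
```

move_arm:
  series:
    - [0,0,0,-0.6,0,0,0.2]
    - [0,0,0,-1.15,-0.03,0.05,0.2]
    - [0,0,0.1,-1.58,-0.07,0.05,0.2]
    - [0,0,0.2,-1.97,-0.14,0.05,0.2]
    - [0,0,0.3,-2.35,-0.24,0.05,0.2]

```text
time_s: 10.95
eef_pos: [579.9, -88.3, 96.6]
ee_rot: [0.003, 0.057, 0.998, 0.002]
force: [-0.4, -0.3, -1.2]
grip_width: 0.418
```

```bash
python3 bend.py 20 25 30 35 40
```

```text
['581.0,-88.7,96.7,81.0', '584.4,-89.4,96.7,76.0', '587.6,-90.3,96.7,71.0', '590.8,-91.6,96.7,66.0', '593.9,-93.1,96.7,61.0']
t 10.95 p [579.9 -88.3  96.6] head 83.4 w 0.418 F [-0.4 -0.3 -1.2] j6 -1.81
[0.004, 0.005, 0.042, -0.12, -0.02, -0.0]
[0.004, 0.005, 0.129, -0.46, -0.05, -0.0]
[0.004, 0.005, 0.217, -0.79, -0.11, -0.0]
[0.004, 0.005, 0.304, -1.12, -0.2, 0.0]
[0.005, 0.005, 0.391, -1.45, -0.31, 0.0]
```

move_arm:
  series:
    - [0,0,0.04,-0.12,-0.02,0,0.2]
    - [0,0,0.13,-0.46,-0.05,0,0.2]
    - [0,0,0.22,-0.79,-0.11,0,0.2]
    - [0,0,0.3,-1.12,-0.2,0,0.2]
    - [0,0,0.39,-1.45,-0.31,0,0.2]

```text
time_s: 11.37
eef_pos: [594.3, -93.1, 96.6]
ee_rot: [0.002, 0.252, 0.968, 0.002]
force: [-0.0, -0.2, -0.2]
grip_width: 0.414
```

```bash
python3 bend.py 45 50 55 60 65
python3 - <<'E'
from rig import capture
from h import *
c=capture("side")
crop(c,250,110,120,100,6,"pics/s10.png")
E
```

```text
['596.8,-94.9,96.7,56.0', '599.5,-96.9,96.7,51.0', '602.1,-99.2,96.7,46.0', '604.5,-101.7,96.7,41.0', '606.6,-104.4,96.7,36.0']
t 11.37 p [594.3 -93.1  96.6] head 60.8 w 0.414 F [-0.  -0.2 -0.2] j6 -1.42
[0.006, 0.003, 0.084, -0.31, -0.04, -0.01]
[0.006, 0.003, 0.172, -0.64, -0.08, -0.0]
[0.006, 0.003, 0.259, -0.98, -0.16, -0.0]
[0.006, 0.003, 0.346, -1.31, -0.26, -0.0]
[0.006, 0.002, 0.434, -1.63, -0.39, -0.0]
```

View pics/s10.png

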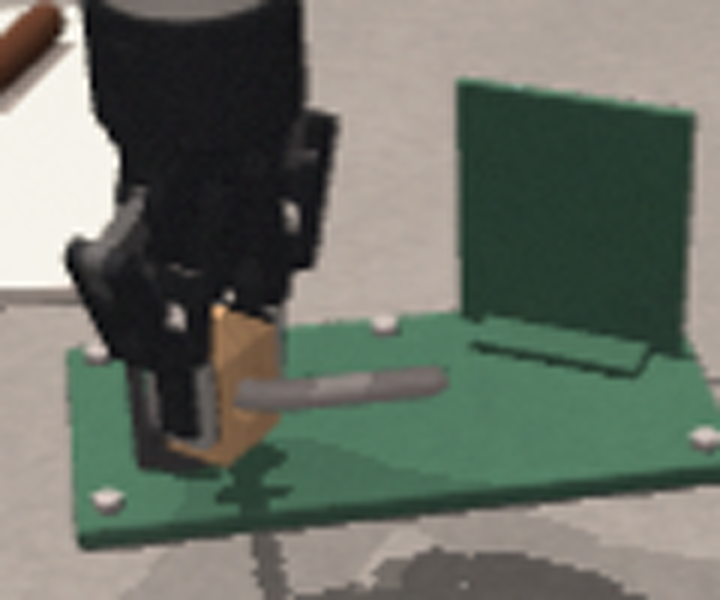

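Block is on the bend, rod passing through it, no contact force. Continuing.

move_arm:
  series:
    - [0,0,0.08,-0.31,-0.04,0,0.2]
    - [0,0,0.17,-0.64,-0.08,0,0.2]
    - [0,0,0.26,-0.98,-0.16,0,0.2]
    - [0,0,0.35,-1.31,-0.26,0,0.2]
    - [0,0,0.43,-1.63,-0.39,0,0.2]

```text
time_s: 11.83
eef_pos: [607.2, -104.8, 96.6]
ee_rot: [0.002, 0.456, 0.89, 0.003]
force: [0.0, 0.2, -1.1]
grip_width: 0.415
```

```bash
python3 bend.py 70 75 80 85 90
```

```text
['608.5,-107.2,96.7,31.0', '610.1,-110.2,96.7,26.0', '611.5,-113.4,96.7,21.0', '612.6,-116.6,96.7,16.0', '613.3,-119.9,96.7,11.0']
t 11.83 p [ 607.2 -104.8   96.6] head 35.7 w 0.415 F [ 0.   0.2 -1.1] j6 -0.99
[0.007, 0.001, 0.083, -0.27, -0.04, -0.01]
[0.007, 0.001, 0.17, -0.61, -0.08, -0.01]
[0.007, 0.0, 0.257, -0.95, -0.15, -0.01]
[0.007, 0.0, 0.345, -1.28, -0.25, -0.01]
[0.007, -0.0, 0.432, -1.58, -0.39, -0.01]
```

move_arm:
  series:
    - [0,0,0.08,-0.27,-0.04,0,0.2]
    - [0,0,0.17,-0.61,-0.08,0,0.2]
    - [0,0,0.26,-0.95,-0.15,0,0.2]
    - [0,0,0.345,-1.28,-0.25,0,0.2]
    - [0,0,0.43,-1.58,-0.39,0,0.2]

```text
time_s: 12.25
eef_pos: [613.4, -119.9, 96.4]
ee_rot: [0.001, 0.636, 0.772, 0.003]
force: [0.1, -0.1, -1.8]
grip_width: 0.416
```

```bash
python3 thr.py 75,0.3,90,0 65,0,90,0 55,0,90,0 48,0,90,0 44,0,90,0
python3 - <<'E'
from rig import capture
from h import *
for n in("side","top"):
    c=capture(n)
    if n=="side":crop(c,250,110,120,100,6,"pics/s11.png")
    else: crop(c,340,120,100,100,6,"pics/t11.png")
E
```

```text
['614.8,-124.7,96.7,11.0', '617.0,-134.5,96.7,11.0', '618.9,-144.3,96.7,11.0', '620.2,-151.2,96.7,11.0', '621.0,-155.1,96.7,11.0']
t 12.25 p [ 613.4 -119.9   96.4] head 11.0 w 0.416 F [ 0.1 -0.1 -1.8] j6 -0.58
[0.006, -0.002, -0.0, -0.5, 0.04, -0.03]
[0.006, -0.002, -0.0, -1.5, 0.07, -0.03]
[0.006, -0.002, -0.0, -2.5, 0.07, -0.03]
[0.006, -0.002, -0.0, -3.2, 0.07, -0.04]
[0.006, -0.002, -0.0, -3.6, 0.07, -0.04]
```

View pics/s11.png

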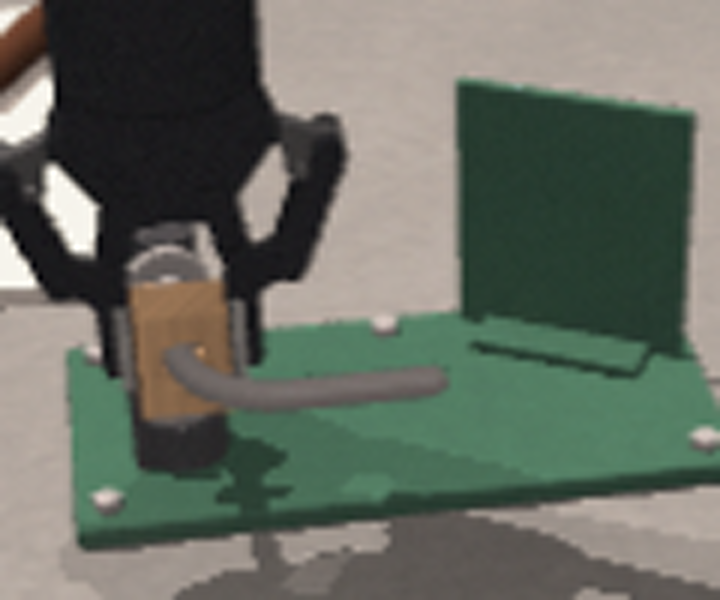

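View pics/t11.png

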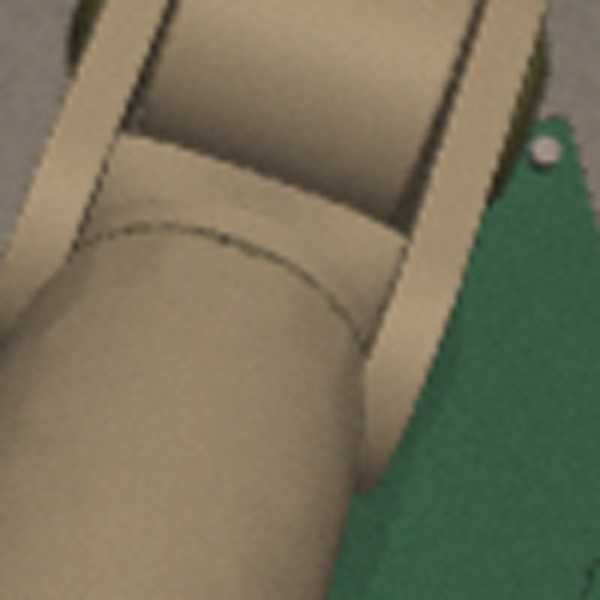

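```bash
python3 - <<'E'
from h import *
t=load("top",5)
T=lambda a,b:(350+(a-2)/4.2,130+(b-2)/4.2)
for z in(60,90,120):
    q=onz(t,T(217,87),z)[:2]-np.array([629.4,-198.3]);h=np.radians(101)
    print(z,(q[0]*np.cos(h)+q[1]*np.sin(h)).round(1),(-q[0]*np.sin(h)+q[1]*np.cos(h)).round(1))
crop(t,385,140,35,35,16,"pics/pin.png")
crop(load("side"),265,135,40,60,10,"pics/pin2.png")
E
```

```text
60 4.9 -28.3
90 11.5 -20.8
120 18.2 -13.2
```

View pics/pin.png

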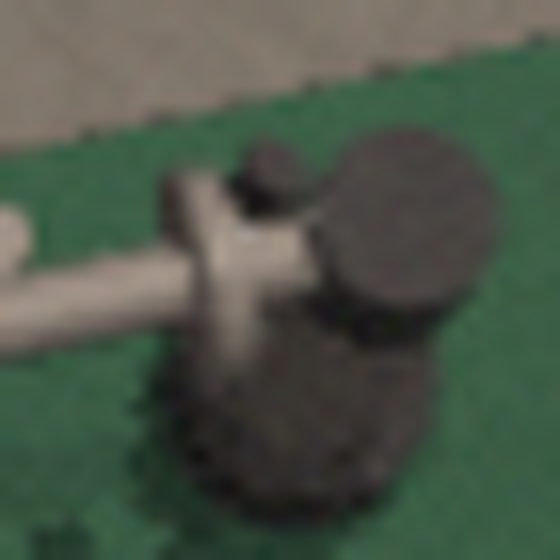

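View pics/pin2.png

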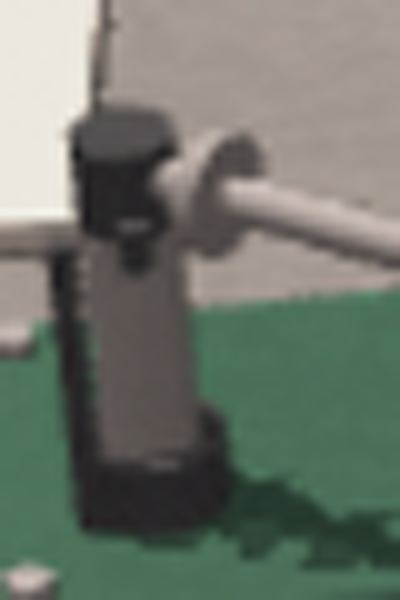

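move_arm:
  series:
    - [0,0,0,-0.6,0.04,0,0.2]
    - [0,0,0,-1.3,0.07,0,0.2]
    - [0,0,0,-2.0,0.07,0,0.2]
    - [0,0,0,-2.6,0.07,0,0.2]
    - [0,0,0,-3.1,0.07,0,0.2]

```text
time_s: 12.77
eef_pos: [620.1, -151.4, 96.3]
ee_rot: [0.001, 0.635, 0.772, 0.003]
force: [-0.6, -0.4, -0.7]
grip_width: 0.415
```

```bash
python3 thr.py 46,0,90,0 44,0,90,-4 42,0,90,-4
```

```text
['620.6,-153.1,96.7,11.0', '621.0,-155.1,92.7,11.0', '621.4,-157.1,92.7,11.0']
t 12.77 p [ 620.1 -151.4   96.3] head 11.1 w 0.415 F [-0.6 -0.4 -0.7] j6 -0.62
[0.006, -0.002, 0.003, -0.17, 0.01, -0.04]
[0.006, -0.002, 0.003, -0.38, 0.01, 0.36]
[0.006, -0.002, 0.003, -0.58, 0.01, 0.36]
```

move_arm:
  series:
    - [0,0,0,0,0.02,0.12,0.2]
    - [0,0,0,0,0.02,0.24,0.2]
    - [0,0,0,0,0.02,0.36,0.2]

```text
time_s: 13.02
eef_pos: [620.3, -151.2, 92.5]
ee_rot: [0.001, 0.635, 0.773, 0.003]
force: [1.0, 0.5, -0.5]
grip_width: 0.415
```

move_arm:
  series:
    - [0,0,0,-0.2,0,0,0.2]
    - [0,0,0,-0.3,0,0,0.2]
    - [0,0,0,-0.4,0,0,0.2]

```text
time_s: 13.27
eef_pos: [620.9, -154.1, 92.4]
ee_rot: [0.0, 0.635, 0.773, 0.003]
force: [-1.8, 9.8, 2.9]
grip_width: 0.419
```

move_arm:
  series:
    - [0,0,0,-0.03,0,0.08,0.2]
    - [0,0,0,-0.03,0,0.08,0.2]

```text
time_s: 13.43
eef_pos: [621.1, -154.0, 92.2]
ee_rot: [0.0, 0.635, 0.773, 0.004]
force: [-1.4, 2.9, 4.5]
grip_width: 0.418
```

```bash
python3 thr.py 44,0,90,-4.5
python3 - <<'E'
from rig import capture
from h import *
c=capture("side");crop(c,250,110,120,100,6,"pics/s12.png")
E
```

```text
['621.0,-155.1,92.2,11.0']
t 13.43 p [ 621.1 -154.    92.2] head 11.2 w 0.418 F [-1.4  2.9  4.5] j6 -0.63
[0.006, -0.004, 0.004, -0.1, -0.03, -0.01]
```

View pics/s12.png

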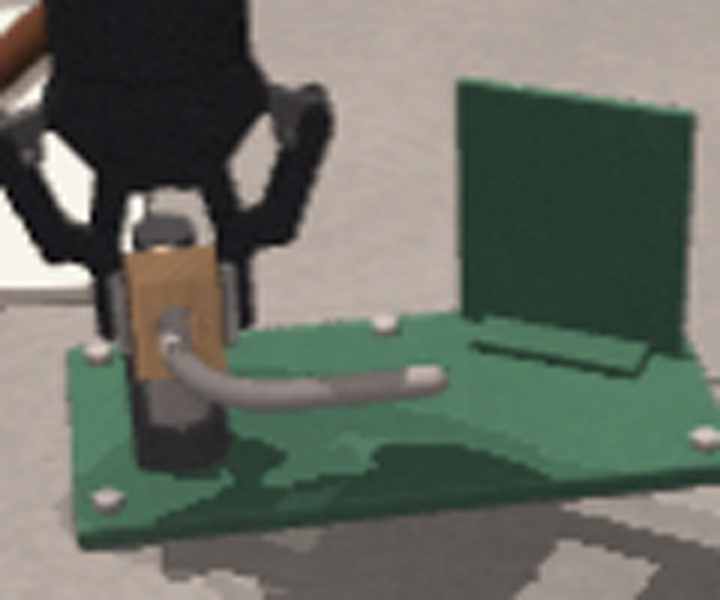

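move_arm:
  series:
    - [0,0,0,0,0,0,0.5]
    - [0,0,0,0,0,0,0.6]
    - [0,0,0,0,0,0,0.7]
    - [0,0,0,0,0,0,0.75]
    - [0,0,0,0,0,0,0.75]

```text
time_s: 13.9
eef_pos: [621.1, -154.2, 92.0]
ee_rot: [0.0, 0.635, 0.773, 0.004]
force: [0.4, -0.3, 0.3]
grip_width: 0.753
```

```bash
python3 thr.py 44,0,90,0
python3 - <<'E'
from rig import capture
from h import *
c=capture("side");crop(c,250,110,120,100,6,"pics/s13.png")
E
```

```text
['621.0,-155.1,96.7,11.0']
t 13.9 p [ 621.1 -154.2   92. ] head 11.2 w 0.753 F [ 0.4 -0.3  0.3] j6 -0.63
[0.006, -0.004, 0.003, -0.09, -0.02, -0.47]
```

View pics/s13.png

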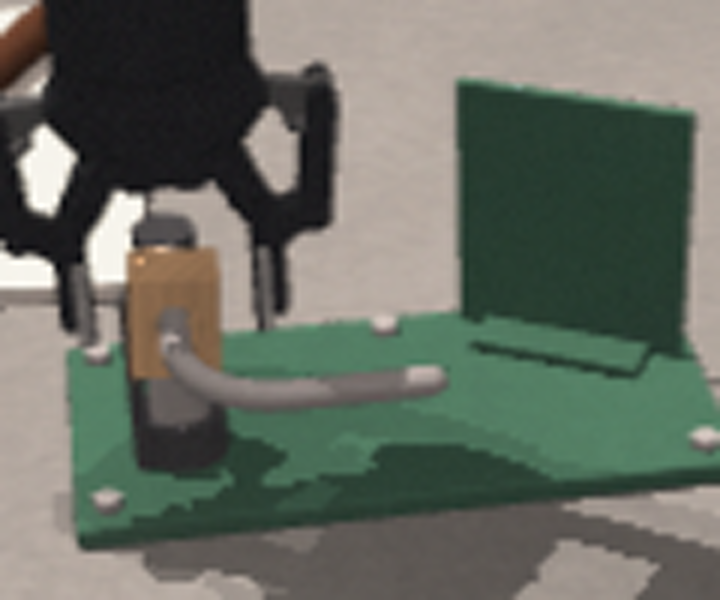

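Released cleanly; the block hangs on the rod. Rise straight up, then move clear.

move_arm:
  series:
    - [0,0,0,0,0,-2,0.75]
    - [0,0,0,0,0,-5,0.75]
    - [0,0,0,0,0,-9,0.75]
    - [0,0,0,0,0,-13,0.75]
    - [0,0,0,0,0,-15,0.75]

```text
time_s: 14.37
eef_pos: [621.1, -155.3, 247.5]
ee_rot: [0.004, 0.635, 0.773, 0.004]
force: [0.2, -0.4, 1.1]
grip_width: 0.752
```

```bash
python3 go.py 400,-60,240,11
```

```text
t 14.37 p [ 621.1 -155.3  247.5] head 11.2 w 0.752 F [ 0.2 -0.4  1.1] j6 -0.63
[0.012, -0.0, 0.003, 13.64, -19.84, 0.52]
```

move_arm:
  series:
    - [0,0,0,3,-4,0,0.75]
    - [0,0,0,6,-8,0,0.75]
    - [0,0,0,9,-12,0,0.75]
    - [0,0,0,13,-16,0,0.75]
    - [0,0,0,17,-19.8,0,0.75]

```text
time_s: 14.78
eef_pos: [435.5, -55.4, 245.4]
ee_rot: [0.004, 0.635, 0.772, 0.004]
force: [0.9, 0.1, 1.0]
grip_width: 0.751
```

```bash
python3 go.py
python3 - <<'E'
from rig import capture
from h import *
for n in("side","top"):
    c=capture(n);np.savez(f"{n}9.npz",**c)
cv2.imwrite("pics/s14.png",load("side",9)["frame"][:,:,::-1])
crop(load("side",9),250,110,120,100,6,"pics/s14c.png");crop(load("top",9),340,130,130,130,4.5,"pics/t14.png")
crop(load("top",9),185,130,150,160,3.7,"pics/t14b.png")
E
```

```text
t 14.78 p [435.5 -55.4 245.4] head 11.2 w 0.751 F [0.9 0.1 1. ] j6 -0.59
```

View pics/s14c.png

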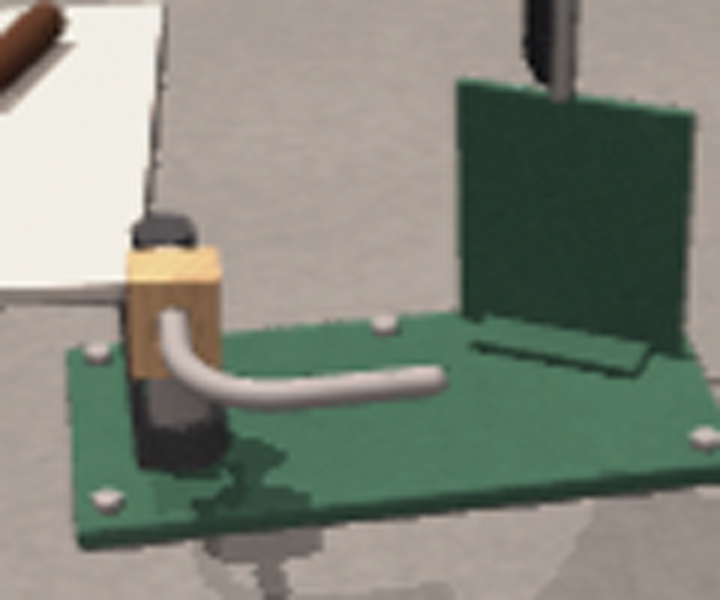

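View pics/t14.png

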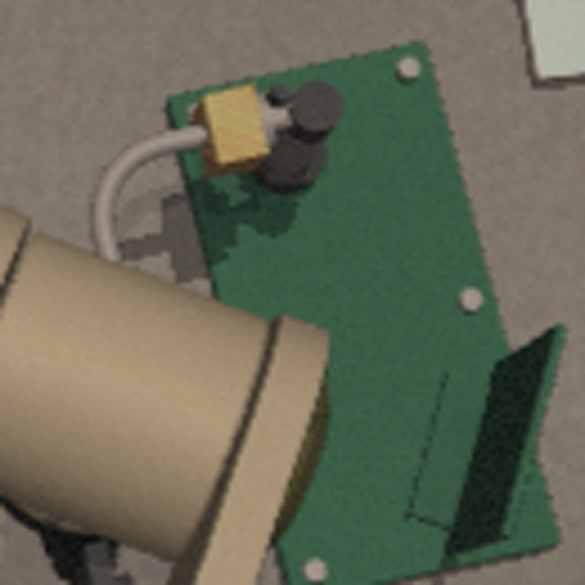

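View pics/t14b.png

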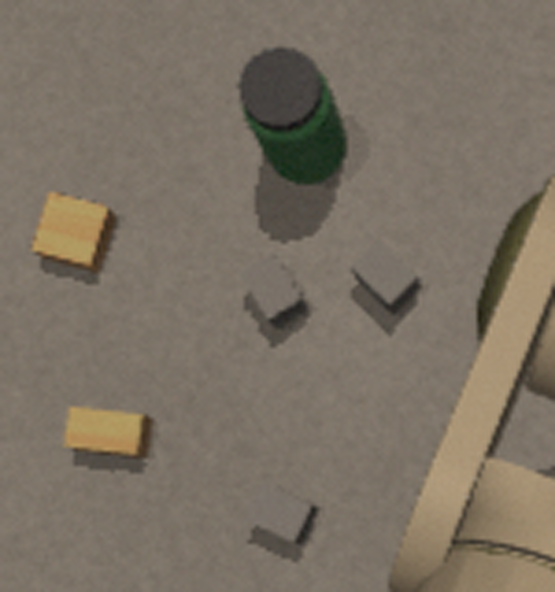

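View pics/s14.png

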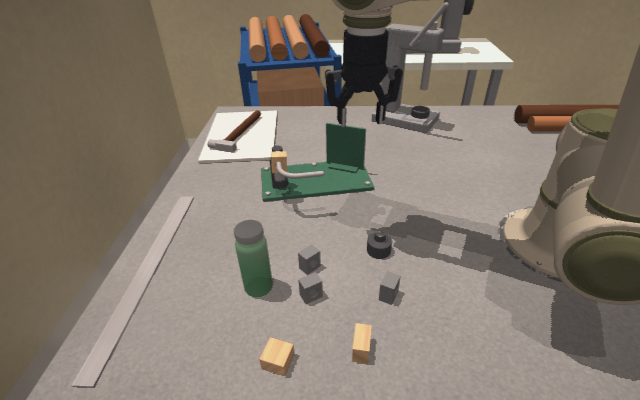

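```bash
python3 - <<'E'
from h import *
t=load("top",9);s=load("side",9)
h=np.radians(101)
def rf(q): q=q[:2]-np.array([629.4,-198.3]);return (q[0]*np.cos(h)+q[1]*np.sin(h)).round(1),(-q[0]*np.sin(h)+q[1]*np.cos(h)).round(1)
for p in((201,95),(252,86),(269,157),(219,166)): print(rf(onz(t,(340+(p[0]-2)/4.5,130+(p[1]-2)/4.5),127.5)))
for p in((133,250),(218,248),(221,281),(128,284)): print('s',rf(onz(s,(250+(p[0]-2.5)/6,110+(p[1]-2.5)/6),127.5)))
a=load("side",5)["frame"].astype(int);b=s["frame"].astype(int)
d=np.abs(a-b).max(2)[165:180,285:312];print("rod region diff",d.max(),d.mean())
a=load("side",7)["frame"].astype(int);d=np.abs(a-b).max(2)[165:180,300:328];print(d.max(),d.mean())
for n,r in(("side",(215,380,220,410)),("top",(130,290,185,260))):
    d=np.abs(load(n)["frame"].astype(int)-load(n,9)["frame"].astype(int)).max(2)[r[0]:r[1],r[2]:r[3]]
    m=(d>40).astype(np.uint8);k=cv2.connectedComponentsWithStats(m)[2];print(n,[x.tolist() for x in k[1:] if x[4]>8])
E
```

```text
(np.float64(57.7), np.float64(-18.6))
(np.float64(31.5), np.float64(-17.7))
(np.float64(31.9), np.float64(20.1))
(np.float64(57.5), np.float64(19.2))
s (np.float64(28.1), np.float64(-12.3))
s (np.float64(32.9), np.float64(21.4))
s (np.float64(59.4), np.float64(20.6))
s (np.float64(55.0), np.float64(-15.5))
rod region diff 92 8.249382716049382
24 1.5976190476190477
side [[79, 0, 37, 3, 76], [146, 0, 44, 40, 656], [120, 55, 26, 33, 575]]
top [[69, 103, 6, 17, 67]]
```

```bash
python3 -c "
from rig import job,ctrl
print(job.finish_job(),ctrl.sense()['time_s'])"
```

```text
the job is handed in; nothing more can be done
the job is handed in; nothing more can be done
```

The job is handed in. The rod was swung to its stop and the large-hole wooden block now rests against the shoulder disc, with the gripper clear of everything. The arm finished at about 14.9 s of the 66 s allowed.

- **Rod:** I pushed it out with the closed fingers until the force rose to about 19 N. A further 3 mm of commanded push gave no movement, so I took that as the stop.
- **Block:** I gripped it at about 36 mm, threaded it over the free end and followed the bend. Force readings stayed at about 2 N or less. At the shoulder, contact showed as about 10 N; I eased that to 3 N, lowered the block onto the rod and let go.

Last checks:

- **Block position:** the top view puts the block's inner face 31.5 to 31.9 mm from the pivot axis, against 31 mm for the shoulder. The side view's corners scatter more, from 28 to 33 mm, which I put down to calibration and picking corners by hand.
- **Rod position:** the tip is at the same pixel as before threading. An image difference over the tip region showed no movement. A second comparison, against an earlier picture, gave a larger local difference. I put that down to the gripper or its shadow in that picture, but did not check it.
- **Other objects:** the side-view difference over the bystanders had one region where the guide block had been and two at the upper edge. The two at the edge look like arm shadow near the weight, which I judged by eye only. The jar, the two-hole and plain blocks and the grey look-alikes showed no change. In the final top view the arm hid the weight, so that view does not confirm it.

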